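# Slide the bench magnifier over the pink specimen and let it latch

## Task

Bring the bench magnifier over the dish with the pink specimen: lift the orange release bar, hold it up while you slide the carriage along its rail, and let go so that the bar drops fully home in the notch that centres the lens over that dish. Leave the pink dish where it stands.

Things in the scene. Friction and masses are not known exactly. Their poses are not given: they have to be found in the camera images.
- bar_grip (a point): Centre of the orange release bar on the grey carriage: 60 mm long (x, points to the dishes), 16 mm wide (y), 16 mm high; 92 mm above the table when down, on a 10 mm stem. A steel shelf lies 36 mm below its centre; its sides are free: grip it from above, fingers closing along y. y is the slide direction along the 0.42 m rail, whose place and yaw on the table vary.
- release_bar (a joint): Height of the bar in m: 0 down (latched), 0.020 upper stop. Pulled down with 5 to 7 N; its pin sits in one of 11 notches, 30 mm apart, up to 150 mm either side of the rail's middle (stops at 158). Down: carriage locked, 2 mm play. From 0.016 up: pin clear, the carriage slides with the bar (under 3 N). Let go within 12 mm of a notch and it is drawn into it.
- lens_centre (a point): Centre of the magnifier lens: a clear level disc in a black ring of 84 mm outer diameter, 112 mm above the table, on an arm fixed to the carriage. It moves with the carriage and lies 197 mm from the bar's centre along the bar's x axis (same y). Axes as the bar's.
- dish_pink: Round clear dish, 60 mm diameter, 14 mm high, with a pink specimen; origin at the centre of its underside, z up. It is loose on a white panel 8 mm thick, under the lens's path, within 5 mm of square across from the notch 60 or 150 mm to either side of the rail's middle. Three like dishes (green, amber, blue) stand in the other three places.
Things that resemble listed ones, but are neither listed nor needed, are in the scene too. Of the things like the dish_pink, leave any that is red; of the rest the smaller one is meant.

How it is judged (in metres and radians):
On the way:
1. the release bar is held up, clear of the notches (value of joint release_bar above 0.013 m), for 0.3 s.
At the end, for the whole second after the job is handed in: The lens centre is within 15 mm (seen from above) of the centre of the pink dish, the release bar is down in a notch (within 4 mm of fully down), and the pink dish is within 12 mm of where it started (horizontal distance between lens_centre and dish_pink below 0.015 m and value of joint release_bar below 0.004 m and distance of dish_pink from where it was at the start of the episode below 0.012 m); the robot touches nothing.
It fails at once if the pink dish is shoved away from its place (over 12 mm) (distance of dish_pink from where it was at the start of the episode above 0.012 m).
It also fails if it takes over 27 s, if anything falls off the work surface, if the arm or the gripper's body presses on something with over 40 N, if the wrist force passes 120 N, or if a joint passes its speed limit or range.

## Robot

A 6-joint arm with a two-finger parallel gripper is mounted at the origin on the work surface. World frame = base frame: x ahead of the robot, y to its left, z up, the work surface at z = 0. Lengths are in mm, angles in rad, forces in N, time in s.
With the tool pointing down it reaches from about 275 to 725 mm from the base axis. Payload 5.6 kg.
Tool frame: the origin (TCP) lies on the mounting face of the last link; the fingertips stand arm.nose_length ahead of it and the grasp point (between the pads) lies 155 mm ahead of it (arm.nose_length is the distance from the TCP to the fingertips, in mm); z points along the fingers, y is the line along which they close (so a half turn about z gives the same grasp; the last joint's range is limited). The gripper opens to 85 mm and grips with 20 to 120 N. Pads are 22 mm wide; open, the fingers measure 114 mm over their backs; the gripper's body (76 mm by 85 mm) begins 54 mm behind the grasp point. The pads swing forward as they close: fully open they stand 13 mm farther back than shut.
Start: joints at [1.576, 0.255, 0.108, 0, -1.424, -0.285], TCP at [151.862, 528.613, 404.683] pointing down, gripper open.
Joint ranges: [-2.95, 2.95], [-1.21, 1.97], [-1.09, 1.5], [-2.87, 1.71], [-2.94, -0.07], [-3.05, 3.05]. Speed limits (rad/s): [2.57, 2.57, 3.14, 3.14, 3.14, 3.14].

## Interface

Orientations are given as a unit quaternion [x, y, z, w].
In Python, from workcell import sense, capture, get_calibration, job, spotter, arm gives the robot as it stands. The module is installed in compiled form; this text tells all that it offers.
- The arm moves only by the shell command python3 -m inch 'ROWS'. ROWS is JSON, a list of rows, each a list of 3 entries, a list of its own where there are three numbers: the opening, from 0 (shut) to 1 (fully open), then the shift along the tool's x, y, z scaled (see below), then the turn, a rotation vector about the tool's x, y, z scaled (see below). A call has exactly 8 rows; each row shifts and turns the commanded pose from where the row before left it, along the tool's axes as they then stand; what a row does not reach is not made up. The controller multiplies each number of a shift by 6 cm and each number of a turn by 360 degrees. A row lasts 1/8 s, in which the tool goes at most 62.5 mm and 10.7 degrees, less where a joint would pass 70% of its speed; a pose out of reach is approached as far as the arm can. A call with a number of a shift or a turn outside -1 to 1 is refused whole. A call with a gripper value outside its range is refused whole. The fingers move at their own pace and stop on an object; the grip force is fixed at half the most. Time passes only in rows, so rows that do not move let the fingers close, or fill a call up. It gives the time, the measured TCP pose, the force, the opening and the grip force at its end, in the units of the state.
- sense(): the state, without advancing time (a new reading comes with each control period).
- capture(name): name is "side" or "top"; returns (picture, depth): 384x512x3 uint8, blue, green, red; 384x512 float32, mm along the optical axis (not along the pixel's ray), 0 where there is no reading.
- get_calibration(name): a dict with "vertical_fov" (degrees; the focal length in pixels is half the picture's height over the tangent of half this angle, whatever the lens; pixels are square), "cx", "cy" (the principal point, pixels), "k1" (the pictures are not rectified: a ray, as slopes to the right and down, at radius r is drawn at 1 + k1 r^2 times it, then the intrinsics apply), "position" and "rotation" of the camera in the world. Camera axes: x right, y up, looking along -z (the intrinsics and any distortion apply to the point x, -y, -z); pixel columns grow to the right and rows downward; lengths in mm; the calibration is good to about 2 mm. A picture is of the moment at which its call begins. get_calibration takes no time and is no camera call.
- job.hand_in(): hands the job in; it is judged then, once.
Trained networks look in the newest picture that a camera, given by its name, has taken for a name from the list of things; names that differ only in an ending like _2 or _b are one class to them, and where a whole thing is asked for, a point or a joint stands for the part that bears it (a point fixed in the world has none). Each returns a list of dicts, best first, with "p" (0 to 1); they miss things now and then, are a little off and sometimes report something else, mostly with a low value. They report only what shows in the picture. A call takes as long as a camera call. They do not tell look-alikes from the thing itself.
- spotter.regions_of(camera, query): "mask" (384x512 bool, what is visible of it) and "extent" ([left, top, right, bottom] in pixels, round what is visible of it).
The state is a dict: "time": time; "qpos": joint angles; "qvel": joint speeds; "joint_efforts": joint torques, N m; "tool_pos": TCP position; "tool_rot": TCP orientation; "ft_force": force on the tool from outside, world axes, zero at the start; "wrist_torque": the same for the moment, N m; "finger_gap": finger opening in mm; "gripper_force": force on a finger pad.
Only numpy, scipy, OpenCV 4.12 (cv2) and the standard library are available. Lean on these libraries where they do the work, as an engineer would, in place of code of your own. Each camera call takes 0.05 s, during which the arm holds its last target. There are 200 camera calls.

## Working session

There is one attempt and no reset: what is moved stays moved. The work goes in short steps, Python scripts to look and compute and a shell command to move; the robot and the scene stay as the last step left them, time stands still between calls to the robot, and variables do not carry over. Pictures are saved under pics/ and viewed, at most 10 in all, crops included, and the job is handed in when it is done.

```bash
mkdir -p pics; cat > h.py <<'E'
import numpy as np, cv2
from workcell import sense, capture, get_calibration, job, spotter, arm
from scipy.spatial.transform import Rotation as R
def calib(n):
    c=get_calibration(n); f=192/np.tan(np.radians(c["vertical_fov"])/2)
    r=np.array(c["rotation"],float)
    r=R.from_quat(r).as_matrix() if r.size==4 else r.reshape(3,3)
    return c,f,r,np.array(c["position"],float)
def rays(n,uv):
    c,f,r,p=calib(n); uv=np.atleast_2d(np.asarray(uv,float))
    d=(uv-[c["cx"],c["cy"]])/f; s=d.copy()
    for _ in range(20): s=d/(1+c["k1"]*(s**2).sum(1,keepdims=True))
    return p,np.c_[s[:,0],-s[:,1],-np.ones(len(s))]@r.T   # unit depth
def at_depth(n,uv,z): p,d=rays(n,uv); return p+d*np.asarray(z).reshape(-1,1)
def at_height(n,uv,h): p,d=rays(n,uv); return p+d*((h-p[2])/d[:,2:])
def cloud(n,mask,depth):
    v,u=np.nonzero(mask&(depth>0)); return at_depth(n,np.c_[u,v],depth[v,u])
def project(n,P):
    c,f,r,p=calib(n); q=(np.atleast_2d(P)-p)@r; s=np.c_[q[:,0],-q[:,1]]/-q[:,2:]
    return s*(1+c["k1"]*(s**2).sum(1,keepdims=True))*f+[c["cx"],c["cy"]]
E
python3 - <<'E'
from h import *
print(arm.nose_length, sense()); 
ims=[]
for n in("top","side"):
    print(n,get_calibration(n))
    im,d=capture(n); np.savez(f"{n}0.npz",im=im,d=d); cv2.imwrite(f"pics/{n}0.png",cv2.resize(im,(800,600)))
    for q in("bar_grip","lens_centre","dish_pink"):
        for o in spotter.regions_of(n,q):
            P=cloud(n,o["mask"],d); print(n,q,round(o["p"],2),o["extent"],o["mask"].sum(),np.median(P,0).round() if len(P) else None, np.percentile(P,[5,95],axis=0).round() if len(P) else None)
E
```

```text
173.4 {'time': 0.0, 'qpos': array([ 1.57560473e+00,  2.55744219e-01,  1.06984261e-01, -4.80526669e-04,
       -1.42391193e+00, -2.84593407e-01]), 'qvel': array([ 0.00126165,  0.00067899,  0.00127069, -0.00027324,  0.00163356,
        0.00123705]), 'joint_efforts': array([-9.33692281e-04, -3.86626697e+01,  2.37947148e+01,  5.36574438e+00,
       -6.14731485e-03,  1.48557220e-06]), 'tool_pos': array([151.77098004, 528.46351888, 403.78803939]), 'tool_rot': array([ 9.90225593e-01, -1.39471642e-01, -9.99348420e-05,  9.62247096e-04]), 'ft_force': array([ 0.02271283,  1.07785385, -0.59430834]), 'wrist_torque': array([-0.00044626,  0.01906974, -0.01542018]), 'gripper_force': 0.0, 'finger_gap': 85.4109610234703}
top {'vertical_fov': 48.50992047445015, 'cx': 252.73730656218342, 'cy': 191.9403152715987, 'k1': -0.06666341001998216, 'position': array([472.27581546,  -7.36762863, 961.27623758]), 'rotation': array([-0.07439878,  0.05793949,  0.70845107, -0.69943186])}
top bar_grip 0.77 [223.1, 276.0, 232.6, 308.8] 274 [437.  65. 100.] [[409.  59.  55.]
 [462.  73. 103.]]
top lens_centre 0.73 [206.1
[... 410 characters left out ...]
side {'vertical_fov': 52.993870802235826, 'cx': 248.69581957079563, 'cy': 194.54153507333643, 'k1': -0.07498016683886662, 'position': array([ 323.28400575, -463.46012191,  530.23275334]), 'rotation': array([ 0.42298698, -0.13798281, -0.2639677 ,  0.85578257])}
side lens_centre 0.6 [106.0, 163.5, 241.8, 251.5] 3268 [495.  59.  96.] [[424.  32.  42.]
 [653.  92. 118.]]
side dish_pink 0.79 [329.7, 291.5, 367.7, 329.6] 1157 [ 677. -251.   12.] [[ 652. -276.    1.]
 [ 708. -222.   15.]]
side dish_pink 0.63 [280.7, 174.5, 320.1, 209.2] 887 [817.  40.  18.] [[784.   6.   4.]
 [859.  81.  20.]]
side dish_pink 0.58 [220.7, 219.0, 255.2, 240.5] 686 [626.   3.  21.] [[601. -21.  10.]
 [654.  34.  23.]]
```

```bash
ls pics
```

```text
side0.png
top0.png
```

View pics/top0.png

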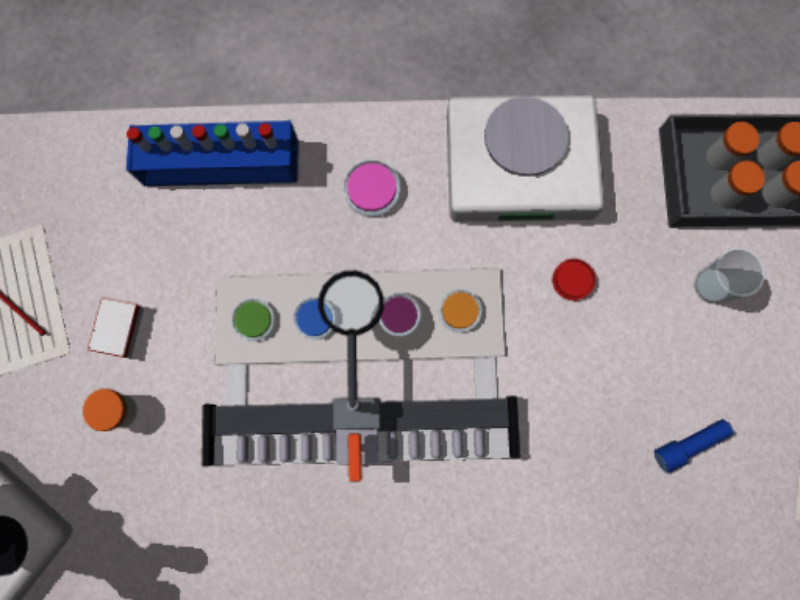

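View pics/side0.png

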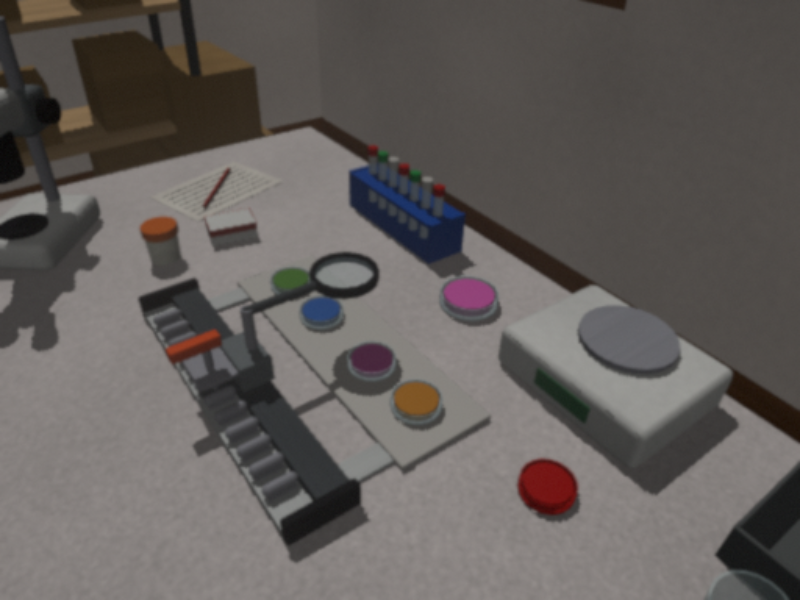

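The top view (800x600) shows the orange bar at (355,457), the lens at (351,303), and the panel dishes green (252,319), blue (315,318), purple-pink in shadow (400,314) and amber (461,311). There are three pink-dish candidates:
- Large pink dish at (371,188): off the panel and bigger.
- Red dish at (574,279): to be left.
- Dish at (400,314): smaller, on the panel and shaded by the lens, so it fits.

I'll confirm this in a crop and measure.

```bash
cat > m.py <<'E'
from h import *
def orange(n,im,d):
    hsv=cv2.cvtColor(im,cv2.COLOR_BGR2HSV)
    m=cv2.inRange(hsv,(2,150,90),(14,255,255))
    k,l,s,c=cv2.connectedComponentsWithStats(m)
    return [(l==i) for i in range(1,k) if s[i,4]>60],hsv
E
python3 - <<'E'
from m import *
for n in("top","side"):
    z=np.load(n+"0.npz"); im,d=z["im"],z["d"]
    ms,hsv=orange(n,im,d)
    for m in ms:
        P=cloud(n,m,d); Q=P[(P[:,2]>80)]; med=np.median(P,0)
        if abs(med[0]-437)<30 and abs(med[1]-65)<30:
            T=P[P[:,2]>np.percentile(P[:,2],80)-4]
            r=cv2.minAreaRect(T[:,:2].astype(np.float32)); b=np.argwhere(m)[:,::-1]
            e=at_height(n,b,100)[:,:2].astype(np.float32); ra=cv2.minAreaRect(e)
            print(n,"bar",m.sum(),med,"ztop",np.median(T[:,2]),r,ra)
            g=T[:,:2]-T[:,:2].mean(0); _,_,v=np.linalg.svd(g); print("dir",np.degrees(np.arctan2(*v[0][::-1])))
    for name,lo,hi in(("green",(38,100,40),(75,255,255)),("blue",(100,100,60),(125,255,255)),("pink",(145,60,30),(172,255,255)),("amber",(12,120,90),(24,255,255)),("red",(176,150,60),(180,255,255))):
        k,l,s,c=cv2.connectedComponentsWithStats(cv2.inRange(hsv,lo,hi))
        for i in range(1,k):
            if s[i,4]>120:
                P=cloud(n,l==i,d)
                if len(P):
                    a=at_height(n,[[s[i,0],c[i,1]],[s[i,0]+s[i,2],c[i,1]]],20)
                    print(n,name,c[i].round(1),s[i,4],P.mean(0).round(1),"specimen width",np.linalg.norm(a[1]-a[0]).round(),"at z18",at_height(n,c[i],18).round(1))
    # lens ring: dark pixels at z>100
    X=cloud(n,np.ones(d.shape,bool),d); 
    X=X[(X[:,2]>104)&(X[:,2]<126)&(X[:,0]>575)&(X[:,0]<690)&(abs(X[:,1]-65)<60)]
    (c,rad)=cv2.minEnclosingCircle(X[:,:2].astype(np.float32)); print(n,"lens",c,rad,np.median(X[:,2]))
    # dark beam
    dark=(hsv[...,2]<75)&(hsv[...,1]<90); X=cloud(n,dark,d)
    X=X[(X[:,2]>25)&(X[:,2]<75)&(abs(X[:,0]-490)<45)&(abs(X[:,1]-35)<260)]
    print(n,"rail",len(X),cv2.minAreaRect(X[:,:2].astype(np.float32)),np.percentile(X[:,2],[10,50,90]))
im=np.load("top0.npz")["im"]; im2=np.load("side0.npz")["im"]
a=cv2.resize(im[90:320,120:350],(400,400),interpolation=cv2.INTER_CUBIC); b=cv2.resize(im2[130:350,90:310],(400,400),interpolation=cv2.INTER_CUBIC)
cv2.imwrite("pics/crop1.png",np.hstack([a,b]))
E
```

```text
top bar 227 [434.94860831  65.06571802 100.20521654] ztop 100.29326621595953 ((434.00152587890625, 66.03402709960938), (56.56078338623047, 14.081613540649414), 0.11604631692171097) ((434.0466003417969, 66.03498840332031), (13.960312843322754, 56.420291900634766), 89.88146209716797)
dir -178.26942179888275
top green [161.3 204. ] 395 [626.1 219.9  21.6] specimen width 50.0 at z18 [[626.7 220.8  18. ]]
top blue [135.8  99.3] 2806 [864.5 279.1  55.1] specimen width 255.0 at z18 [[880.8 290.6  18. ]]
top blue [198.8 203.9] 339 [624.9 134.8  23.5] specimen width 50.0 at z18 [[625.9 135.5  18. ]]
top blue [442.5 284.9] 680 [ 439.7 -392.7   29.3] specimen width 111.0 at z18 [[ 439.2 -397.1   18. ]]
top pink [237.4 119. ] 776 [825.4  47.8  17.9] specimen width 75.0 at z18 [[825.3  47.8  18. ]]
top pink [255.  200.9] 419 [630.2   8.8  21.3] specimen width 52.0 at z18 [[630.7   8.9  18. ]]
top amber [294.1 198.3] 419 [634.9 -78.6  21.3] specimen width 51.0 at z18 [[635.4 -78.9  18. ]]
top lens (624.9234008789062, 69.46939849853516) 48.97586441040039 115.29889171369433
top rail 1756 ((476.87973
[... 561 characters left out ...]
1.3 272.5  68.5] specimen width 167.0 at z18 [[908.9 349.7  18. ]]
side blue [205.1 197.6] 271 [625.8 128.7  21.2] specimen width 50.0 at z18 [[627.7 132.3  18. ]]
side pink [299.9 187.8] 520 [823.6  45.3  18.2] specimen width 75.0 at z18 [[823.7  45.2  18. ]]
side pink [237.5 228.9] 372 [629.    6.   21.1] specimen width 51.0 at z18 [[630.8   8.7  18. ]]
side amber [266.2 254.8] 461 [634.  -81.4  21. ] specimen width 51.0 at z18 [[635.7 -79.3  18. ]]
side lens (624.0475463867188, 68.71993255615234) 48.427825927734375 114.65230416669147
side rail 1829 ((478.16241455078125, 62.172637939453125), (66.31999206542969, 436.6344299316406), 0.013996695168316364) [25.2618382  32.05977303 60.02282897]
```

View pics/crop1.png

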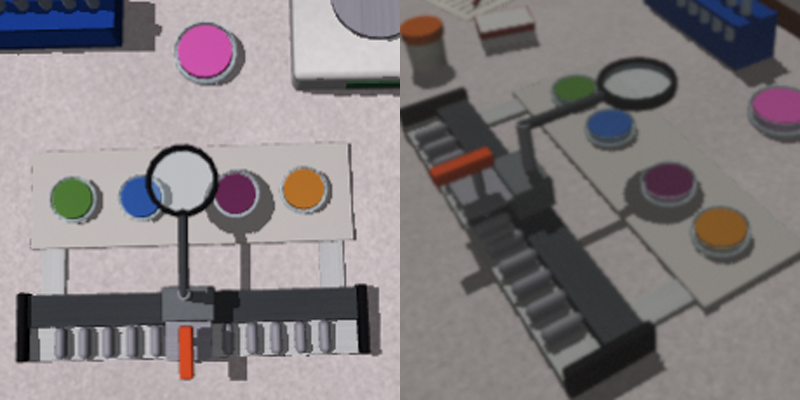

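The crop confirms it: the pink specimen sits on the panel second from the right, at crop pixel (238,193), partly in the lens's shadow. It is 60 mm from the lens along the rail, towards -y, and the rail yaw is about 1.75°. Next I move above the bar.

```bash
python3 -m inch '[[0.6,[0,0,0],[0,0,-0.0247]],[0.6,[0,0,0],[0,0,-0.0247]],[0.6,[0.492,0.875,0],[0,0,0]],[0.6,[0.492,0.875,0],[0,0,0]],[0.6,[0.492,0.875,0],[0,0,0]],[0.6,[0.492,0.875,0],[0,0,0]],[0.6,[0.492,0.875,0],[0,0,0]],[0.6,[0.492,0.875,0],[0,0,0]]]'
python3 -m inch '[[0.6,[0.492,0.875,0],[0,0,0]],[0.6,[0.492,0.875,0],[0,0,0]],[0.6,[0.492,0.875,0],[0,0,0]],[0.6,[0,0,0.9],[0,0,0]],[0.6,[0,0,0.9],[0,0,0]],[0.6,[0,0,0],[0,0,0]],[0.6,[0,0,0],[0,0,0]],[0.6,[0,0,0],[0,0,0]]]'
python3 - <<'E'
from h import *
s=sense(); print(s["tool_pos"],R.from_quat(s["tool_rot"]).as_matrix().round(4),s["qpos"].round(2),s["ft_force"])
im,d=capture("side"); cv2.imwrite("pics/s1.png",cv2.resize(im[100:300,60:320],(780,600)))
E
```

```text
time: 1.4
tool_pos: [339.0, 217.3, 405.0]
tool_rot: [1.0, 0.016, 0.0, -0.0]
ft_force: [0.7, 1.3, -0.2]
finger_gap: 51.0
gripper_force: 0.0
time: 2.4
tool_pos: [432.8, 65.1, 299.2]
tool_rot: [1.0, 0.016, 0.002, -0.001]
ft_force: [1.1, -0.6, 0.1]
finger_gap: 50.8
gripper_force: 0.0
[432.78717705  65.11208416 299.18497952] [[ 0.9995  0.0316  0.0046]
 [ 0.0315 -0.9995  0.0018]
 [ 0.0046 -0.0016 -1.    ]] [ 0.51  0.1  -0.37  0.   -1.1   1.09] [ 1.13297601 -0.60032572  0.14442749]
```

View pics/s1.png

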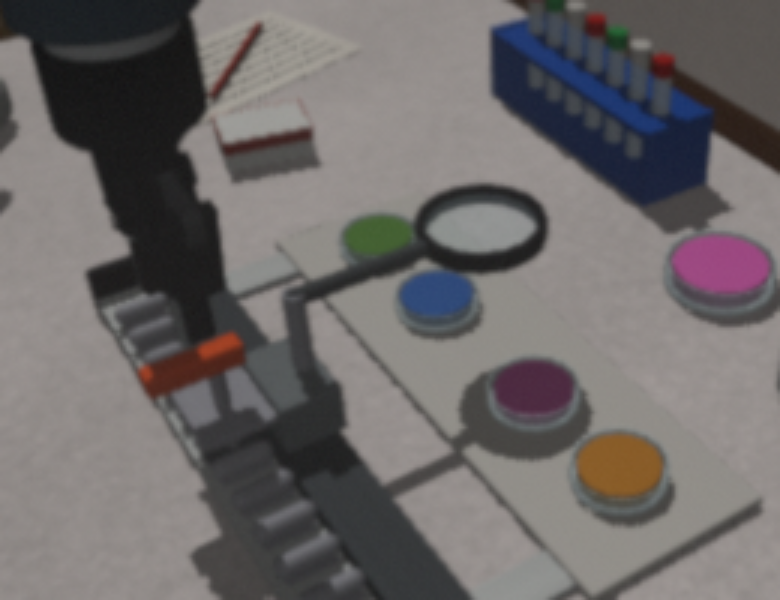

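The view shows the gripper above the orange bar (190,365) with the fingers straddling it, and nothing has been disturbed. Next: descend and close.

```bash
python3 -m inch '[[0.6,[0,0,0.4],[0,0,0]],[0.6,[0,0,0.4],[0,0,0]],[0.6,[0,0,0],[0,0,0]],[0,[0,0,0],[0,0,0]],[0,[0,0,0],[0,0,0]],[0,[0,0,0],[0,0,0]],[0,[0,0,0],[0,0,0]],[0,[0,0,0],[0,0,0]]]'
```

```text
time: 3.45
tool_pos: [432.4, 64.6, 250.2]
tool_rot: [1.0, 0.015, 0.001, -0.0]
ft_force: [-1.3, 0.7, 6.1]
finger_gap: 14.9
gripper_force: 58.7
```

```bash
python3 -m inch '[[0,[0,0,-0.1],[0,0,0]],[0,[0,0,-0.1],[0,0,0]],[0,[0,0,-0.11],[0,0,0]],[0,[0,0,0],[0,0,0]],[0,[0,0,0],[0,0,0]],[0,[0,0,0],[0,0,0]],[0,[0,0,0],[0,0,0]],[0,[0,0,0],[0,0,0]]]'
python3 - <<'E'
from m import *
im,d=capture("side"); s=sense(); print(s["tool_pos"],s["ft_force"])
for m in orange("side",im,d)[0]:
    P=cloud("side",m,d)
    if len(P) and abs(np.median(P[:,0])-433)<40: print(m.sum(),np.median(P,0),np.percentile(P[:,2],[80,90]))
E
```

```text
time: 4.45
tool_pos: [432.4, 64.7, 267.4]
tool_rot: [1.0, 0.015, 0.001, -0.0]
ft_force: [6.2, 0.1, -6.7]
finger_gap: 14.6
gripper_force: 58.5
[432.43776373  64.67729528 267.34884432] [ 6.19974908 -0.76180215 -6.96105985]
```

```bash
python3 -m inch '[[0,[0,0,-0.02],[0,0,0]],[0,[0,0.1,0],[0,0,0]],[0,[0,0.2,0],[0,0,0]],[0,[0,0.2,0],[0,0,0]],[0,[0,0.2,0],[0,0,0]],[0,[0,0.2,0],[0,0,0]],[0,[0,0.1,0],[0,0,0]],[0,[0,0,0],[0,0,0]]]'
python3 - <<'E'
from m import *
im,d=capture("top"); s=sense(); print(s["tool_pos"],s["ft_force"]); cv2.imwrite("pics/t2.png",cv2.resize(im[90:330,120:360],(600,600)))
E
```

```text
time: 5.5
tool_pos: [433.8, 3.8, 268.5]
tool_rot: [1.0, 0.015, 0.0, 0.0]
ft_force: [4.6, -0.1, -7.3]
finger_gap: 15.0
gripper_force: 58.8
[433.74860723   3.99766898 268.49013166] [ 5.17221831 -1.07699938 -7.43583804]
```

View pics/t2.png

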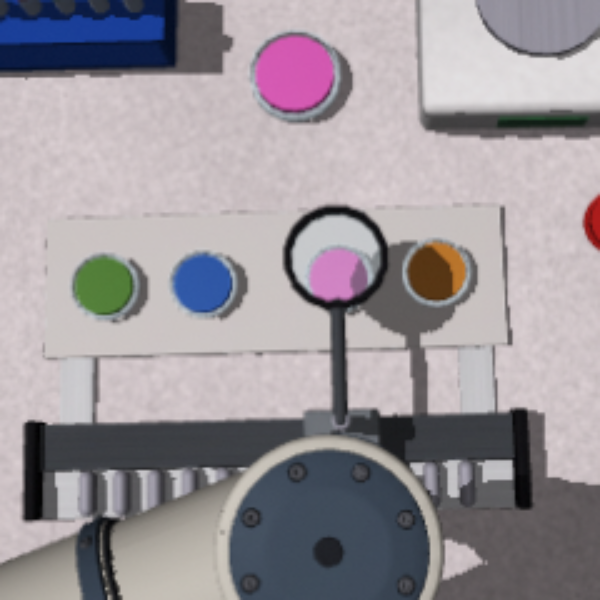

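The lens ring (335,257) is now over the pink dish (338,272); the offset along the view is parallax. The carriage followed the bar. Next: lower, release and withdraw upwards.

```bash
python3 -m inch '[[0,[0,0,0.1],[0,0,0]],[0,[0,0,0.1],[0,0,0]],[0,[0,0,0.08],[0,0,0]],[0,[0,0,0],[0,0,0]],[0.6,[0,0,0],[0,0,0]],[0.6,[0,0,0],[0,0,0]],[0.6,[0,0,0],[0,0,0]],[0.6,[0,0,0],[0,0,0]]]'
python3 -m inch '[[0.6,[0,0,-0.3],[0,0,0]],[0.6,[0,0,-0.8],[0,0,0]],[0.6,[0,0,-0.8],[0,0,0]],[0.6,[-0.5,0.8,0],[0,0,0]],[0.6,[-0.5,0.8,0],[0,0,0]],[0.6,[-0.5,0.8,0],[0,0,0]],[0.6,[-0.5,0.8,0],[0,0,0]],[0.6,[0,0,0],[0,0,0]]]'
python3 - <<'E'
from m import *
s=sense(); print(s["tool_pos"],s["ft_force"])
for n in("top","side"):
    im,d=capture(n); cv2.imwrite(f"pics/{n}3.png",cv2.resize(im,(800,600)))
    ms,hsv=orange(n,im,d)
    for m in ms:
        P=cloud(n,m,d)
        if len(P) and abs(np.median(P[:,0])-433)<40: print(n,m.sum(),np.median(P,0),cv2.minAreaRect(P[:,:2].astype(np.float32)))
    X=cloud(n,np.ones(d.shape,bool),d); X=X[(X[:,2]>104)&(X[:,2]<126)&(X[:,0]>575)&(X[:,0]<690)&(abs(X[:,1]-5)<60)]
    if len(X): print(n,"lens",cv2.minEnclosingCircle(X[:,:2].astype(np.float32)),np.median(X[:,2]))
    k,l,st,c=cv2.connectedComponentsWithStats(cv2.inRange(hsv,(140,40,30),(174,255,255)))
    for i in range(1,k):
        if st[i,4]>100: print(n,"pink",c[i],st[i,4],at_height(n,c[i],21))
E
```

```text
time: 6.55
tool_pos: [433.6, 4.5, 251.8]
tool_rot: [1.0, 0.015, -0.0, -0.0]
ft_force: [0.2, -0.4, 0.4]
finger_gap: 51.5
gripper_force: 0.0
time: 7.55
tool_pos: [317.6, -193.4, 365.8]
tool_rot: [1.0, 0.012, -0.0, 0.0]
ft_force: [0.1, 0.3, -0.1]
finger_gap: 51.1
gripper_force: 0.0
[ 317.55743882 -193.3791932   365.80954263] [ 0.11021658  0.30098148 -0.13227352]
top 226 [436.29548714   5.90231006 100.32197837] ((435.38763427734375, 6.586441516876221), (13.929670333862305, 56.482242584228516), 89.40410614013672)
top lens ((624.8773193359375, 9.547354698181152), 49.654441833496094) 115.3392686293164
top pink [237.38268507 119.00752823] 797 [[824.19033362  47.62052416  21.        ]]
top pink [254.74146341 200.12682927] 410 [[632.06327845   9.38278901  21.        ]]
side 253 [433.89806757   3.28835773  99.57450734] ((443.47247314453125, 49.689598083496094), (118.36556243896484, 57.764156341552734), 78.25271606445312)
side lens ((624.1688232421875, 11.543999671936035), 49.601104736328125) 114.52386889527838
side pink [299.99637024 188.00544465] 551 [[820.4552977  41.4558765  21.       ]]
side pink [237.44       228.89882353] 425 [[628.94224258   6.03226281  21.        ]]
```

View pics/side3.png

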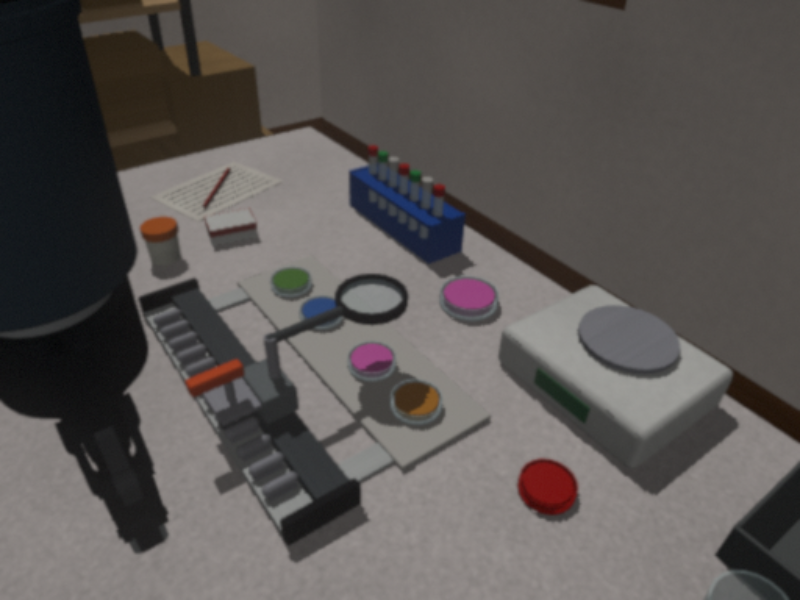

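The bar (215,377) is back at its latched height (top at 100 mm, as at the start). The pink dish (372,360) is where it was, and the lens lies about 3 mm from its centre. The arm is clear of everything.

```bash
python3 -c "
from workcell import job; print(job.hand_in())"
```

```text
the job is handed in; nothing more can be done
None
```

I moved the magnifier 60 mm along its rail: the bar is down in the notch, the lens measures about 3 mm from the pink dish's centre, the dish has not moved, and the job was handed in at about 8 s (no verdict returned).

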